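# Clamp the squat clip-top canister shut

### The arm

A 6-joint arm with a two-finger parallel gripper is mounted at the origin on the work surface. World frame = base frame: x ahead of the robot, y to its left, z up, the work surface at z = 0. Lengths are in m, angles in rad, forces in N, time in s.
With the tool pointing down it reaches from about 0.375 to 0.9 m from the base axis. Payload 3.1 kg.
Tool frame: the origin (TCP) lies midway between the tips of the shut fingers; the grasp point (between the pads) lies 19 mm behind it; z points along the fingers, y is the line along which they close (so a half turn about z gives the same grasp; the last joint's range is limited). The gripper opens to 85 mm and grips with 20 to 120 N. Pads are 22 mm wide; open, the fingers measure 114 mm over their backs; the gripper's body (76 mm by 85 mm) begins 54 mm behind the grasp point. The pads swing forward as they close: fully open they stand 13 mm farther back than shut.
Start: joints at [-1.431, 0.527, 1.433, -0, 1.181, -0.178], TCP at [0.196, -0.593, 0.231] pointing down, gripper open.
Joint ranges: [-3.08, 3.08], [-0.75, 2.2], [0.22, 2.44], [-1.43, 4.57], [0, 2.65], [-2.85, 2.85]. Speed limits (rad/s): [2.79, 2.79, 3.14, 3.14, 3.14, 3.14].

### API

Orientations are given as a unit quaternion [x, y, z, w].
In Python, from station import manip gives the robot as it stands. The module is installed in compiled form; this text tells all that it offers.
- The arm moves only by the tool apply_moves, never from a script. Its arguments are lists of equal length, an entry for each row: "claw": the gripper's target within -1 to 1 (fully open at 1, half-way at 0, shut at -1); "travel": the shift along the tool's x, y, z scaled (see below), a list of three; "turn": the turn, a rotation vector about the tool's x, y, z scaled (see below), a list of three. In form: {"claw": [claw, ...], "travel": [[dx, dy, dz], ...], "turn": [[rx, ry, rz], ...]}. A call has 1 to 5 rows; each row is the pose to reach, as a shift and turn from the pose commanded when the call began, along the tool's axes at that moment, turning the shorter way round; what a row does not reach only later rows make up. The controller multiplies each number of a shift by 800 mm and each number of a turn by 180 degrees. A row lasts 1/12 s, in which the tool goes at most 41.7 mm and 7.16 degrees, less where a joint would pass 70% of its speed; a pose out of reach is approached as far as the arm can. A call with a number of a shift or a turn outside -1 to 1 is refused whole. A call with a gripper value outside its range is refused whole. The fingers move at their own pace and stop on an object; "newtons" is the grip in N (left out, the last holds). Time passes only in rows, so rows that repeat a pose let the fingers close. It gives the time, the measured TCP pose, the force, the opening and the grip force at its end, in the units of the state.
- manip.sense(): the state, without advancing time (a new reading comes with each control period).
- manip.snapshot(name): name is "scene" or "side" or "wrist"; returns a dict with "pixels" (384x512x3 uint8, red, green, blue), "depth" (384x512 float32, m along the optical axis (not along the pixel's ray), 0 where there is no reading), "intrinsics" (3x3 intrinsics, pixels), "R" (3x3) and "t" (3): a world point X has camera coordinates R X + t. Camera axes: x right, y down, z forward; pixel columns grow to the right and rows downward; lengths in m; the calibration is good to about 2 mm. The wrist camera is an equidistant fisheye: a pixel r from the principal point sees the ray r / f radians off the axis. A picture is of the moment at which its call begins.
- manip.sign_off(): hands the job in; it is judged then, once.
The state is a dict: "t": time; "q": joint angles; "qd": joint speeds; "tau": joint torques, N m; "tcp_pos": TCP position; "tool_rot": TCP orientation; "force": force on the tool from outside, world axes, zero at the start; "ft_torque": the same for the moment, N m; "finger_gap": opening from 0.0 (shut) to 1.0 (fully open); "gripper_force": force on a finger pad.
Only numpy, scipy, OpenCV 4.12 (cv2) and the standard library are available. Lean on these libraries where they do the work, as an engineer would, in place of code of your own. Each camera call takes 0.05 s, during which the arm holds its last target. There are 200 camera calls.

### The job

Shut the squat, wide clip-top canister on the record crate: push its lid right down, and only then swing its wire bail up and over the lid until it has snapped fully home on the lid's front tongue. The tall, narrow canister next to it has the same kind of bail: leave that one swung back.

Things in the scene. Friction and masses are not known exactly. Their poses are not given: they have to be found in the camera images.
- canister: Squat white stoneware clip-top canister, fixed in place, 110 mm across, 72 mm high without its lid. Origin: centre of its underside; z up, -x its front (steel tongue of the lid), +x its rear (lid hinge), y along the bail's crossbar. Turned up to 0.6 rad from facing the robot (-x). At least 270 mm from the tall canister; 20 mm free beside it, nothing tall within 60 mm behind the open crossbar.
- canister_lid (a joint): Its lid (rad): 0 shut, grows as the front rises; starts 0.35 to 0.6, stays where left; about 1 N at the front lowers it. White disc 110 mm across, 8 mm thick; hinge line 58 mm behind the canister's axis, 72 mm high. Shut, its top is at 80 mm. A steel tongue 32 mm wide (top at 78 mm when shut) juts from its front edge to 84 mm from the axis, a small bead at its end.
- canister_bail (a joint): Its bail (rad), a U of 5 mm wire 126 mm wide, crossbar sleeve 10 mm thick, 50 mm long. Pivots along y through the canister's axis, 66 mm high; crossbar 78 mm from the pivot. 0 open: crossbar 64 mm behind the axis, 111 mm high. Grows up and forward; upright 0.96; 2.31 home: 76 mm in front, 83 mm high. Sprung: below about 1.1 pushes back, past 1.2 snaps home; push under 2.5 N.
- tall_bail (a joint): Bail (rad) of the tall, narrow white canister (84 mm across, 158 mm high with its lid, which is shut), of the same make: 0 open, swung back to its rear, as it starts; grows as it swings forward. Leave it open.
There are look-alikes about, which are no part of the job. What is shaped like the canister but brown is not meant.

How it is judged:
By the outcome, as a careful person would: the job done as asked, in the order asked, and still so for the second after the job is handed in, with the robot touching nothing.
It also fails if it takes over 40 s, if anything falls off the work surface, if the arm or the gripper's body presses on something with over 40 N, if the wrist force passes 120 N, or if a joint passes its speed limit or range.

## Working session

There is one attempt and no reset: what is moved stays moved. The work goes in short steps, Python scripts to look and compute and a tool call to move; the robot and the scene stay as the last step left them, time stands still between calls to the robot, and variables do not carry over. Pictures are saved under pics/ and viewed, at most 10 in all, crops included, and the job is handed in when it is done.

Besides the shell and the picture viewer there is one more tool, called as name(argument=value, ...), one argument or row to a line, values as JSON. apply_moves: Moves the arm, as the interface text tells. Shifts and turns lie within -1 to 1; 1 stands for 800 mm of shift or 180 degrees of turn. Its arguments: {"type":"object","properties":{"claw":{"type":"array","items":{"type":"number"}},"travel":{"type":"array","items":{"type":"array","items":{"type":"number"}}},"turn":{"type":"array","items":{"type":"array","items":{"type":"number"}}},"newtons":{"type":"number"}},"required":["claw","travel","turn"]}

```bash
mkdir -p pics; cat > h.py <<'E'
import numpy as np, cv2
from station import manip
def snap(n):
    s=manip.snapshot(n); np.savez(f'{n}.npz',**s); return s
def cloud(s):
    d=s['depth'];K=s['intrinsics'];v,u=np.indices(d.shape)
    c=np.stack([(u-K[0,2])/K[0,0]*d,(v-K[1,2])/K[1,1]*d,d],-1)
    return (c-s['t'])@s['R']
E
python3 - <<'E'
from h import *
st=manip.sense();print({k:np.round(v,4).tolist() for k,v in st.items()})
a=snap('scene');b=snap('side')
for n,s in(('scene',a),('side',b)):
    cv2.imwrite(f'pics/{n}1.png',cv2.resize(s['pixels'][...,::-1],None,fx=1.5,fy=1.5))
    print(n,(-s['R'].T@s['t']).round(3))
E
```

```text
{'t': 0.0, 'q': [-1.4305, 0.5285, 1.4339, -0.0, 1.1814, -0.1785], 'qd': [-0.0007, 0.0005, 0.0001, -0.0004, 0.0001, -0.0001], 'tau': [0.0015, -44.2349, -17.8026, -0.0002, 0.0085, -0.0], 'tcp_pos': [0.1958, -0.5928, 0.2303], 'tool_rot': [0.9873, 0.1587, 0.0, -0.0011], 'force': [0.8063, -0.3681, -0.9045], 'ft_torque': [-0.0285, 0.0411, 0.0024], 'gripper_force': 0.0, 'finger_gap': 1.0034}
scene [1.083 0.235 0.732]
side [ 0.331 -0.711  0.53 ]
```

View pics/scene1.png

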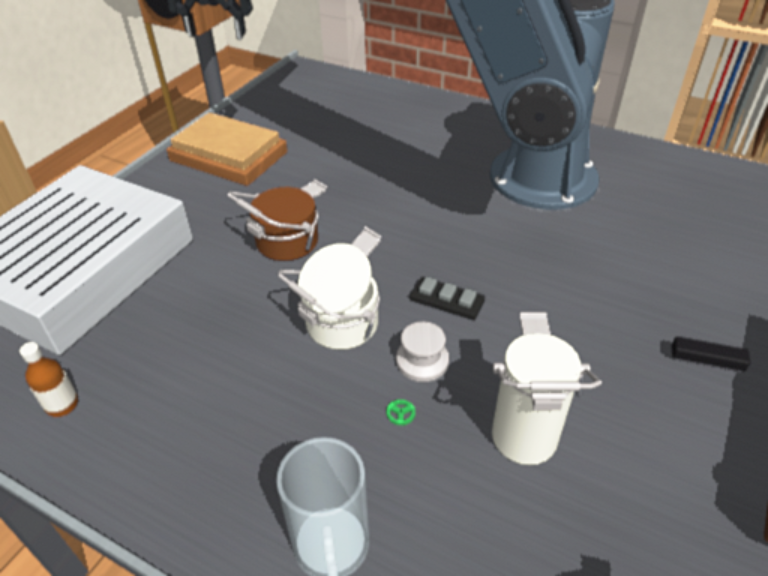

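View pics/side1.png

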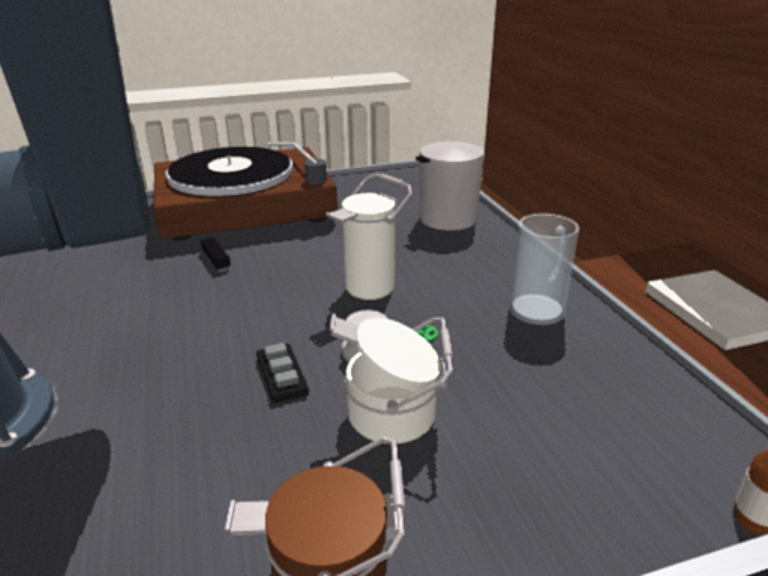

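Scene: squat white canister with its lid up at (340,295), bail crossbar at its left (288,280), tongue at (370,240). In the side view it is at (392,385). 
Look-alikes: brown squat canister, scene (285,222), is the wrong colour. Tall white canister, scene (535,400), must stay open. The knob-like white item (423,350) and grey pot, side (450,185), are not clip-tops. I choose the white squat one at (340,295).

```bash
python3 - <<'E'
from h import *
from scipy.optimize import least_squares
P=[];C=[]
for n,(x0,y0,x1,y1) in (('scene',(180,145,262,235)),('side',(212,205,308,295))):
    s=dict(np.load(n+'.npz'));p=cloud(s)[y0:y1,x0:x1].reshape(-1,3);c=s['pixels'][y0:y1,x0:x1].reshape(-1,3).astype(int)
    ok=(c.min(1)>110)&(p[:,2]>0.0)&(np.ptp(c,axis=1)<45);P.append(p[ok]);C.append(np.full(ok.sum(),n=='side'))
    im=s['pixels'][y0:y1,x0:x1,::-1];cv2.imwrite(f'pics/{n}crop.png',cv2.resize(im,None,fx=4,fy=4,interpolation=cv2.INTER_CUBIC))
    b=p[ok];b=b[(b[:,2]>.012)&(b[:,2]<.05)]
    print(n,len(b),np.median(b,0).round(3))
    r=least_squares(lambda q:np.hypot(b[:,0]-q[0],b[:,1]-q[1])-.055,np.median(b,0)[:2],loss='soft_l1',f_scale=.002)
    print(r.x.round(4),np.abs(r.fun).mean().round(4))
p=np.vstack(P);ctr=r.x
b=p[(p[:,2]>.012)&(p[:,2]<.05)];b=b[np.hypot(*(b[:,:2]-ctr).T)<.07]
r=least_squares(lambda q:np.hypot(b[:,0]-q[0],b[:,1]-q[1])-.055,ctr,loss='soft_l1',f_scale=.002);ctr=r.x;print('joint',ctr)
for i in range(2):
    q=P[i];q=q[np.hypot(*(q[:,:2]-ctr).T)<.12];print('zmax',q[:,2].max())
    # lid plane: points above .085 within r<.055
    l=q[(q[:,2]>.085)&(np.hypot(*(q[:,:2]-ctr).T)<.05)]
    for _ in range(4):
        A=np.c_[l[:,:2],np.ones(len(l))];k=np.linalg.lstsq(A,l[:,2],rcond=None)[0];e=np.abs(A@k-l[:,2]);l=l[e<max(2*np.median(e),.002)]
    g=k[:2];print(len(l),'tilt',np.arctan(np.hypot(*g)),'uphill dir',np.degrees(np.arctan2(g[1],g[0])),np.median(e))
    d=q[:,:2]-ctr;R=np.hypot(*d.T);f=q[(R>.062)&(R<.1)];
    t=g/np.hypot(*g); s_=(f[:,:2]-ctr)@t; w=(f[:,:2]-ctr)@np.array([-t[1],t[0]])
    bk=(s_<-.055)&(f[:,2]>.095);print('crossbar',bk.sum(),f[bk].mean(0).round(4) if bk.any() else '',np.c_[s_,w,f[:,2]][bk].mean(0).round(4))
    fr=s_>.05;print('tongue',fr.sum(),np.c_[s_,w,f[:,2]][fr].mean(0).round(4))
E
```

```text
scene 557 [ 0.559 -0.123  0.031]
[ 0.5175 -0.1499] 0.0051
side 1257 [ 0.505 -0.191  0.03 ]
[ 0.5207 -0.1526] 0.0104
joint [ 0.51990078 -0.15259526]
zmax 0.14518636878414967
1180 tilt 0.44538521963420996 uphill dir 162.00293883852711 0.0008101697955937778
crossbar 146 [ 0.5818 -0.1633  0.1132] [-0.0622 -0.0089  0.1132]
tongue 101 [ 0.0685 -0.0046  0.1224]
zmax 0.14309178126370523
1304 tilt 0.44601685666934954 uphill dir 162.13489120977502 0.0005150957494913094
crossbar 152 [ 0.5772 -0.1809  0.1116] [-0.0632  0.0094  0.1116]
tongue 70 [0.0657 0.0034 0.1377]
```

```bash
cd pics; python3 -c "
import cv2;import numpy as np
a=cv2.imread('scenecrop.png');b=cv2.imread('sidecrop.png');h=min(a.shape[0],b.shape[0]);cv2.imwrite('crops.png',np.hstack([a[:h],b[:h]]))"
```

```text
(no output)
```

View pics/crops.png

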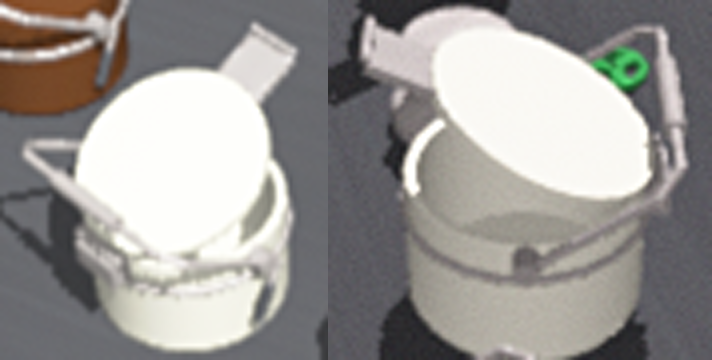

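The crop confirms a white squat canister with its lid raised about 0.445 rad, tongue pointing to 162°, and the crossbar behind. I'll move towards it with the gripper shut.

apply_moves(
  claw=[-1,-1,-1,-1,-1],
  travel=[
    [0.039,-0.032,0],
    [0.078,-0.063,0],
    [0.117,-0.095,0],
    [0.156,-0.126,0],
    [0.195,-0.158,0],
  ],
  turn=[
    [0,0,-0.0375],
    [0,0,-0.075],
    [0,0,-0.1125],
    [0,0,-0.15],
    [0,0,-0.1875],
  ],
)

```text
t: 0.52
tcp_pos: [0.3049, -0.4227, 0.2309]
tool_rot: [0.898, 0.441, 0.0, -0.0]
force: [0.9, -0.4, -0.8]
finger_gap: 0.296
gripper_force: 0.0
```

```bash
cat >> h.py <<'E'
from scipy.spatial.transform import Rotation as Ro
A=np.radians(162.07);F=np.array([np.cos(A),np.sin(A)]);C=np.array([.5199,-.1526])
def to(fwd,z,lat=0):
    "tool-axis scaled shift/turn from the present pose to (fwd,lat,z) of the canister, -y of tool = front"
    st=manip.sense();R=Ro.from_quat(st['tool_rot'])
    p=np.r_[C+fwd*F+lat*np.array([-F[1],F[0]]),z]
    y=np.r_[-F,0];T=Ro.from_matrix(np.c_[np.cross(y,[0,0,-1]),y,[0,0,-1]])
    print('t',round(st['t'],2),'tcp',st['tcp_pos'].round(4) if hasattr(st['tcp_pos'],'round') else st['tcp_pos'],'F',np.round(st['force'],2),'gap',st['finger_gap'])
    d=np.array(st['tcp_pos'])[:2]-C;print('now fwd,lat',(d@F).round(4),(d@[-F[1],F[0]]).round(4))
    print('shift',(R.inv().apply(p-st['tcp_pos'])/.8).round(4),'turn',((R.inv()*T).as_rotvec()/np.pi).round(4))
E
python3 -c "
from h import *
to(.038,.18)"
```

```text
t 0.52 tcp [ 0.3049 -0.4227  0.2309] F [ 0.94 -0.37 -0.75] gap 0.29604574335847067
now fwd,lat 0.1214 0.3232
shift [ 0.4154 -0.0385  0.0639] turn [-0.0002 -0.0002 -0.1098]
```

apply_moves(
  claw=[-1,-1,-1,-1,-1],
  travel=[
    [0.046,-0.004,0],
    [0.092,-0.008,0],
    [0.138,-0.012,0],
    [0.184,-0.016,0],
    [0.23,-0.02,0],
  ],
  turn=[
    [0,0,-0.025],
    [0,0,-0.05],
    [0,0,-0.075],
    [0,0,-0.095],
    [0,0,-0.11],
  ],
)

```text
t: 0.93
tcp_pos: [0.4055, -0.2678, 0.2311]
tool_rot: [0.809, 0.588, -0.0, -0.0]
force: [-0.2, -0.4, 0.5]
finger_gap: 0.004
gripper_force: 0.0
```

```bash
python3 -c "
from h import *
to(.038,.18)"
```

```text
t 0.93 tcp [ 0.4055 -0.2678  0.2311] F [-0.23 -0.44  0.52] gap 0.003728542440938534
now fwd,lat 0.0733 0.1448
shift [0.1811 0.0439 0.0639] turn [-0.0002 -0.0001 -0.0006]
```

apply_moves(
  claw=[-1,-1,-1,-1,-1],
  travel=[
    [0.045,0.011,0],
    [0.09,0.022,0],
    [0.135,0.033,0.01],
    [0.18,0.044,0.035],
    [0.18,0.044,0.064],
  ],
  turn=[
    [0,0,0],
    [0,0,0],
    [0,0,0],
    [0,0,0],
    [0,0,0],
  ],
)

```text
t: 1.35
tcp_pos: [0.4868, -0.1392, 0.1807]
tool_rot: [0.808, 0.589, 0.002, 0.001]
force: [0.3, -0.2, -0.5]
finger_gap: 0.003
gripper_force: 0.0
```

```bash
python3 -c "
from h import *
to(.038,.082)"
```

```text
t 1.35 tcp [ 0.4868 -0.1392  0.1807] F [ 0.3  -0.22 -0.51] gap 0.0025716833585928455
now fwd,lat 0.0356 -0.0025
shift [-0.0034 -0.0036  0.1234] turn [ 0.0015 -0.0005  0.0004]
```

Lower onto the lid.

apply_moves(
  claw=[-1,-1,-1,-1,-1],
  travel=[
    [0,-0.003,0.03],
    [0,-0.003,0.06],
    [0,-0.003,0.09],
    [0,-0.003,0.115],
    [0,-0.003,0.123],
  ],
  turn=[
    [0,0,0],
    [0,0,0],
    [0,0,0],
    [0,0,0],
    [0,0,0],
  ],
)

```text
t: 1.77
tcp_pos: [0.4794, -0.142, 0.0793]
tool_rot: [0.81, 0.587, -0.001, -0.003]
force: [-7.1, 3.6, 41.2]
finger_gap: 0.001
gripper_force: 21.5
```

apply_moves(
  claw=[-1,-1,-1,-1],
  travel=[
    [0,0,0.001],
    [0,0,0.002],
    [0,0,0.003],
    [0,0,0.003],
  ],
  turn=[
    [0,0,0],
    [0,0,0],
    [0,0,0],
    [0,0,0],
  ],
)

```text
t: 2.1
tcp_pos: [0.4812, -0.1431, 0.08]
tool_rot: [0.81, 0.586, 0.0, 0.0]
force: [-1.2, 0.1, 3.8]
finger_gap: 0.004
gripper_force: 1.4
```

apply_moves(
  claw=[-1,-1,-1,-1],
  travel=[
    [0,0,0.001],
    [0,0,0.002],
    [0,0,0.002],
    [0,0,0.002],
  ],
  turn=[
    [0,0,0],
    [0,0,0],
    [0,0,0],
    [0,0,0],
  ],
)

```text
t: 2.43
tcp_pos: [0.4812, -0.1431, 0.0798]
tool_rot: [0.81, 0.587, 0.0, 0.001]
force: [-2.6, 1.4, 15.9]
finger_gap: 0.003
gripper_force: 7.7
```

apply_moves(
  claw=[-1,-1,-1,-1],
  travel=[
    [0,0,-0.03],
    [0,0,-0.07],
    [0,0,-0.12],
    [0,0,-0.14],
  ],
  turn=[
    [0,0,0],
    [0,0,0],
    [0,0,0],
    [0,0,0],
  ],
)

```text
t: 2.77
tcp_pos: [0.4834, -0.1443, 0.1943]
tool_rot: [0.81, 0.587, 0.002, 0.004]
force: [1.1, -0.4, 0.7]
finger_gap: 0.001
gripper_force: 0.0
```

```bash
python3 - <<'E'
from h import *
for n,(x0,y0,x1,y1) in (('scene',(150,120,300,240)),('side',(200,180,350,300))):
    s=snap(n);p=cloud(s);c=s['pixels'].astype(int)
    d=p[...,:2]-C;ok=(np.hypot(*np.moveaxis(d,-1,0))<.045)&(p[...,2]>.05)&(p[...,2]<.13)&(c.min(-1)>180)
    l=p[ok];k=np.linalg.lstsq(np.c_[l[:,:2]-C,np.ones(len(l))],l[:,2],rcond=None)[0];print(n,len(l),k.round(4))
    cv2.imwrite(f'pics/{n}2.png',cv2.resize(s['pixels'][y0:y1,x0:x1,::-1],None,fx=2.6,fy=2.6))
cv2.imwrite('pics/both2.png',np.hstack([cv2.imread(f'pics/{n}2.png') for n in('scene','side')]))
to(-.105,.2)
E
```

```text
scene 886 [0.0013 0.0021 0.0804]
side 1203 [ 0.0001 -0.0005  0.0783]
t 2.87 tcp [ 0.4837 -0.1445  0.1936] F [-0.22 -0.53  0.71] gap 0.007604266330868695
now fwd,lat 0.0369 0.0034
shift [ 0.005   0.1775 -0.0063] turn [ 0.003   0.0006 -0.0014]
```

View pics/both2.png

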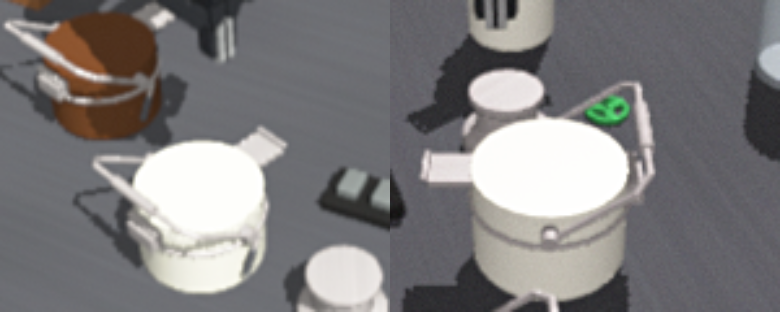

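Both views show the lid flat and shut (disc at (200,185) and (550,165)), with the bail still back. Next I move behind the crossbar.

apply_moves(
  claw=[-1,-1,-1,-1,-1],
  travel=[
    [0.001,0.045,0],
    [0.002,0.09,0],
    [0.003,0.135,0],
    [0.004,0.178,0],
    [0.004,0.178,0],
  ],
  turn=[
    [0,0,0],
    [0,0,0],
    [0,0,0],
    [0,0,0],
    [0,0,0],
  ],
)

```text
t: 3.28
tcp_pos: [0.6236, -0.1872, 0.1886]
tool_rot: [0.81, 0.586, 0.002, 0.003]
force: [1.3, -0.8, 1.4]
finger_gap: -0.002
gripper_force: 0.0
```

```bash
python3 -c "
from h import *
to(-.105,.097)"
```

```text
t 3.28 tcp [ 0.6236 -0.1872  0.1886] F [ 1.27 -0.85  1.4 ] gap -0.0018855224173477897
now fwd,lat -0.1093 0.001
shift [ 0.0014 -0.0062  0.1144] turn [ 0.0023  0.0002 -0.0015]
```

apply_moves(
  claw=[-1,-1,-1,-1,-1],
  travel=[
    [0,0,0.04],
    [0,0,0.08],
    [0,0,0.105],
    [0,0,0.114],
    [0,0,0.114],
  ],
  turn=[
    [0,0,0],
    [0,0,0],
    [0,0,0],
    [0,0,0],
    [0,0,0],
  ],
)

```text
t: 3.7
tcp_pos: [0.615, -0.1835, 0.0952]
tool_rot: [0.81, 0.586, -0.002, -0.003]
force: [-0.6, 0.5, 0.7]
finger_gap: -0.0
gripper_force: 0.0
```

```bash
python3 -c "
from h import *
to(-.06,.097)"
```

```text
t 3.7 tcp [ 0.615  -0.1835  0.0952] F [-0.62  0.46  0.68] gap -0.000308309642703756
now fwd,lat -0.1 0.0001
shift [-0.0001 -0.05   -0.0019] turn [-0.0022 -0.0003 -0.0015]
```

apply_moves(
  claw=[-1,-1,-1,-1,-1],
  travel=[
    [0,-0.012,-0.001],
    [0,-0.024,-0.002],
    [0,-0.036,-0.002],
    [0,-0.048,-0.002],
    [0,-0.06,-0.002],
  ],
  turn=[
    [0,0,0],
    [0,0,0],
    [0,0,0],
    [0,0,0],
    [0,0,0],
  ],
)

```text
t: 4.12
tcp_pos: [0.5893, -0.1761, 0.1088]
tool_rot: [0.811, 0.585, 0.013, 0.019]
force: [27.3, -0.7, 18.4]
finger_gap: -0.001
gripper_force: 15.8
```

```bash
python3 - <<'E'
from h import *
to(.02,.097)
for n,(x0,y0,x1,y1) in (('scene',(150,100,300,220)),('side',(200,160,350,280))):
    s=snap(n)
    cv2.imwrite(f'pics/{n}3.png',cv2.resize(s['pixels'][y0:y1,x0:x1,::-1],None,fx=2.6,fy=2.6))
cv2.imwrite('pics/both3.png',np.hstack([cv2.imread(f'pics/{n}3.png') for n in('scene','side')]))
E
```

```text
t 4.12 tcp [ 0.5893 -0.1761  0.1088] F [27.26 -0.71 18.37] gap -0.000846936639880124
now fwd,lat -0.0732 0.001
shift [ 0.0004 -0.1171  0.0094] turn [ 0.0145  0.0007 -0.0025]
```

View pics/both3.png

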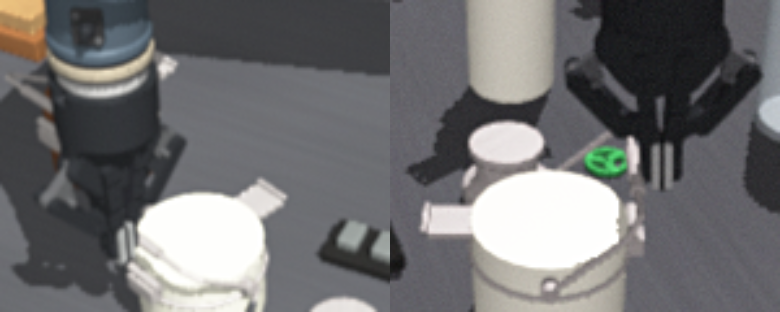

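The shut gripper's flared linkage (side crop (600,100)) has caught the crossbar top. That side of the tool is wrong for pushing, so I'll back off, lift, and turn the tool 90° to push with the pads' narrow face.

apply_moves(
  claw=[-1,-1,-1,-1,-1],
  travel=[
    [0,0.015,0],
    [0,0.035,0],
    [0,0.055,0],
    [0,0.075,0],
    [0,0.09,0],
  ],
  turn=[
    [0,0,0],
    [0,0,0],
    [0,0,0],
    [0,0,0],
    [0,0,0],
  ],
)

```text
t: 4.63
tcp_pos: [0.6426, -0.193, 0.1024]
tool_rot: [0.81, 0.587, 0.001, 0.002]
force: [-0.6, -0.3, 0.6]
finger_gap: -0.003
gripper_force: 0.0
```

apply_moves(
  claw=[-1,-1,-1,-1,-1],
  travel=[
    [0,0,-0.02],
    [0,0,-0.06],
    [0,0,-0.1],
    [0,0,-0.12],
    [0,0,-0.12],
  ],
  turn=[
    [0,0,0],
    [0,0,0],
    [0,0,0],
    [0,0,0],
    [0,0,0],
  ],
)

```text
t: 5.05
tcp_pos: [0.6437, -0.1936, 0.2032]
tool_rot: [0.81, 0.587, 0.003, 0.006]
force: [0.6, -0.8, 0.3]
finger_gap: -0.001
gripper_force: 0.0
```

```bash
python3 - <<'E'
from h import *
to(-.105,.19)
print(manip.sense()['q'])
for n in('scene','side'):
    s=snap(n);p=cloud(s);d=p[...,:2]-C;f=d@F;w=d@[-F[1],F[0]];z=p[...,2]
    ok=(abs(w)<.03)&(f<-.05)&(f>-.09)&(z>.09)&(z<.14);print(n,ok.sum(),np.c_[f[ok],w[ok],z[ok]].mean(0).round(4))
E
```

```text
t 5.05 tcp [ 0.6437 -0.1936  0.2032] F [ 0.58 -0.79  0.3 ] gap -0.001067184803927706
now fwd,lat -0.1304 0.0009
shift [ 0.001  -0.032   0.0161] turn [ 0.0042  0.0006 -0.0014]
[-4.58086235e-01  6.16294343e-01  1.34343061e+00  3.93074313e-05
  1.16866096e+00 -1.40829976e-01]
scene 108 [-0.0623 -0.0034  0.1141]
side 112 [-0.0633  0.0039  0.1126]
```

apply_moves(
  claw=[-1,-1,-1,-1,-1],
  travel=[
    [0,0,0],
    [0,0,0],
    [0,0,0],
    [0,0,0],
    [0,0,0],
  ],
  turn=[
    [0,0,-0.038],
    [0,0,-0.076],
    [0,0,-0.114],
    [0,0,-0.152],
    [0,0,-0.19],
  ],
)

```text
t: 5.57
tcp_pos: [0.639, -0.1915, 0.1942]
tool_rot: [0.599, 0.8, -0.0, -0.002]
force: [0.4, -1.1, -0.3]
finger_gap: 0.003
gripper_force: 0.0
```

apply_moves(
  claw=[-1,-1,-1,-1,-1],
  travel=[
    [0,0,0],
    [0,0,0],
    [0,0,0],
    [0,0,0],
    [0,0,0],
  ],
  turn=[
    [0,0,-0.038],
    [0,0,-0.076],
    [0,0,-0.114],
    [0,0,-0.152],
    [0,0,-0.19],
  ],
)

```text
t: 5.98
tcp_pos: [0.6391, -0.1915, 0.1942]
tool_rot: [0.338, 0.941, 0.0, -0.002]
force: [-0.5, -0.3, 0.4]
finger_gap: -0.001
gripper_force: 0.0
```

apply_moves(
  claw=[-1,-1,-1,-1,-1],
  travel=[
    [0,0,0],
    [0,0,0],
    [0,0,0],
    [0,0,0],
    [0,0,0],
  ],
  turn=[
    [0,0,-0.038],
    [0,0,-0.076],
    [0,0,-0.114],
    [0,0,-0.12],
    [0,0,-0.12],
  ],
)

```text
t: 6.4
tcp_pos: [0.6394, -0.1916, 0.1947]
tool_rot: [0.159, 0.987, 0.0, -0.001]
force: [0.1, -0.3, 0.4]
finger_gap: -0.002
gripper_force: 0.0
```

```bash
sed -i 's/y=np.r_\[-F,0\];T=.*/x=np.r_[F,0];T=Ro.from_matrix(np.c_[x,np.cross([0,0,-1],x),[0,0,-1]])/;s/-y of tool = front/x of tool = front/' h.py; python3 - <<'E'
from h import *
to(-.105,.097)
E
```

```text
t 6.4 tcp [ 0.6394 -0.1916  0.1947] F [ 0.15 -0.31  0.42] gap -0.0018948935601200458
now fwd,lat -0.1257 0.0004
shift [0.0255 0.0002 0.1221] turn [ 0.0001 -0.0009 -0.0021]
```

apply_moves(
  claw=[-1,-1,-1,-1,-1],
  travel=[
    [0.01,0,0.04],
    [0.02,0,0.08],
    [0.02,0,0.11],
    [0.02,0,0.122],
    [0.02,0,0.122],
  ],
  turn=[
    [0,0,0],
    [0,0,0],
    [0,0,0],
    [0,0,0],
    [0,0,0],
  ],
)

```text
t: 6.82
tcp_pos: [0.623, -0.1861, 0.0953]
tool_rot: [0.159, 0.987, 0.001, -0.003]
force: [0.7, -0.2, 0.2]
finger_gap: 0.002
gripper_force: 0.0
```

apply_moves(
  claw=[-1,-1,-1,-1,-1],
  travel=[
    [0.01,0,0],
    [0.02,0,0],
    [0.03,0,0],
    [0.04,0,0],
    [0.05,0,0],
  ],
  turn=[
    [0,0,0],
    [0,0,0],
    [0,0,0],
    [0,0,0],
    [0,0,0],
  ],
)

```text
t: 7.23
tcp_pos: [0.5921, -0.1764, 0.1017]
tool_rot: [0.159, 0.987, -0.002, 0.008]
force: [14.3, -0.9, 7.1]
finger_gap: 0.0
gripper_force: 7.1
```

```bash
python3 - <<'E'
from h import *
to(.02,.097)
E
```

```text
t 7.23 tcp [ 0.5921 -0.1764  0.1017] F [14.34 -0.93  7.09] gap 0.0001439579732132863
now fwd,lat -0.076 0.0005
shift [ 1.201e-01 -1.000e-04  3.900e-03] turn [-0.0003  0.0052 -0.0018]
```

```bash
python3 - <<'E'
from h import *
s=snap('side');t=snap('scene')
a=cv2.resize(s['pixels'][195:285,220:320,::-1],None,fx=4,fy=4,interpolation=cv2.INTER_CUBIC)
b=cv2.resize(t['pixels'][130:220,170:270,::-1],None,fx=4,fy=4,interpolation=cv2.INTER_CUBIC)
cv2.imwrite('pics/c4.png',np.hstack([a,b]))
# depth profile behind canister from first (unobstructed, lid-open) images
for n in('scene','side'):
    q=dict(np.load(n+'.npz'));
    p=cloud(q);d=p[...,:2]-C;f=d@F;w=d@[-F[1],F[0]];z=p[...,2]
    ok=(abs(w)<.028)&(f<-.056)&(f>-.09)&(z>.05)&(z<.13)
    r=np.c_[f[ok],w[ok],z[ok]];r=r[np.argsort(r[:,2])];print(n,len(r));print((r[::max(1,len(r)//20)]*1000).round(0).astype(int).tolist())
E
```

```text
scene 243
[[-61, 10, 57], [-62, -8, 62], [-61, -4, 65], [-62, -9, 69], [-60, 7, 71], [-60, -7, 72], [-59, -3, 74], [-59, 10, 77], [-81, -6, 105], [-86, -6, 111], [-82, -9, 113], [-76, -14, 115], [-63, -11, 116], [-60, -17, 117], [-61, -12, 117], [-59, -6, 118], [-86, -2, 120], [-85, 2, 122], [-74, -13, 125], [-84, -7, 127], [-85, 7, 130]]
side 337
[[-57, 13, 55], [-64, 15, 66], [-60, 10, 75], [-58, -9, 76], [-56, -8, 77], [-80, 9, 103], [-60, 24, 107], [-58, -23, 111], [-67, -8, 112], [-64, 26, 113], [-81, 15, 114], [-60, -9, 114], [-60, 13, 115], [-59, 25, 115], [-59, -16, 115], [-61, 24, 116], [-84, 15, 118], [-84, 15, 120], [-75, 16, 123], [-81, 17, 126], [-69, 8, 128], [-67, 5, 130]]
```

View pics/c4.png

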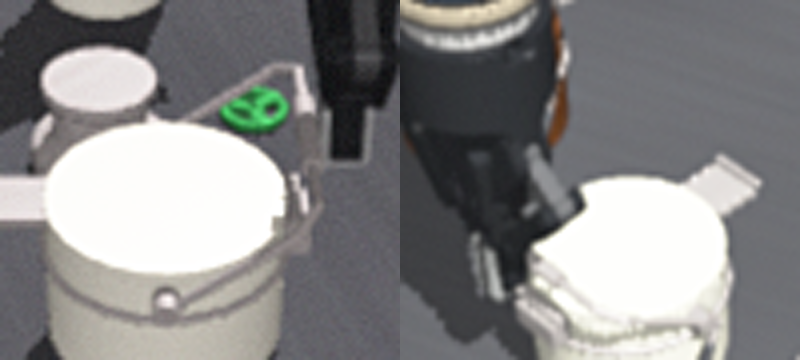

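The bail is barely moved. With a purely horizontal push, friction locks the rising crossbar against the pad. I'll follow the crossbar's arc upward so that friction carries it.

apply_moves(
  claw=[-1,-1,-1,-1,-1],
  travel=[
    [0.006,0,-0.0075],
    [0.0128,0,-0.015],
    [0.02,0,-0.021],
    [0.028,0,-0.027],
    [0.037,0,-0.031],
  ],
  turn=[
    [0,0,0],
    [0,0,0],
    [0,0,0],
    [0,0,0],
    [0,0,0],
  ],
)

```text
t: 7.75
tcp_pos: [0.5637, -0.1675, 0.1272]
tool_rot: [0.158, 0.987, -0.002, 0.007]
force: [4.3, -1.0, 4.4]
finger_gap: 0.001
gripper_force: 2.3
```

```bash
python3 - <<'E'
from h import *
to(.02,.13)
for n in('scene','side'):
    s=snap(n);p=cloud(s);c=s['pixels'].astype(int);d=p[...,:2]-C;f=d@F;w=d@[-F[1],F[0]];z=p[...,2]
    ok=(abs(abs(w)-.04)<.025)&(abs(np.hypot(f,z-.066)-.078)<.008)&(z>.09)&(c.min(-1)>100);th=np.radians(144.6)-np.arctan2(z[ok]-.066,f[ok])
    print(n,ok.sum(),np.percentile(th,[10,30,50,70,90]).round(2) if ok.any() else '')
E
```

```text
t 7.75 tcp [ 0.5637 -0.1675  0.1272] F [ 4.3  -0.95  4.41] gap 0.0012553435572746525
now fwd,lat -0.0462 0.0007
shift [ 0.0827  0.0005 -0.0047] turn [-0.0006  0.0047 -0.0016]
scene 73 [0.53 0.54 0.56 0.57 0.6 ]
side 100 [0.54 0.55 0.57 0.58 0.6 ]
```

apply_moves(
  claw=[-1,-1,-1,-1,-1],
  travel=[
    [0.014,0,-0.004],
    [0.028,0,-0.006],
    [0.042,0,-0.007],
    [0.056,0,-0.006],
    [0.07,0,-0.003],
  ],
  turn=[
    [0,0,0],
    [0,0,0],
    [0,0,0],
    [0,0,0],
    [0,0,0],
  ],
)

```text
t: 8.27
tcp_pos: [0.5052, -0.1478, 0.1262]
tool_rot: [0.158, 0.987, -0.0, 0.0]
force: [1.6, -0.9, 0.6]
finger_gap: 0.003
gripper_force: 0.5
```

```bash
cat > b.py <<'E'
from h import *
to(.02,.13)
for n in('scene','side'):
    s=snap(n);p=cloud(s);c=s['pixels'].astype(int);d=p[...,:2]-C;f=d@F;w=d@[-F[1],F[0]];z=p[...,2]
    ok=(abs(abs(w)-.043)<.021)&(abs(np.hypot(f,z-.066)-.078)<.008)&(z>.077)&(c.min(-1)>100);th=np.radians(144.6)-np.arctan2(z[ok]-.066,f[ok])
    print(n,ok.sum(),np.percentile(th,[10,30,50,70,90]).round(2) if ok.any() else '')
E
python3 b.py
```

```text
t 8.27 tcp [ 0.5052 -0.1478  0.1262] F [ 1.63 -0.89  0.61] gap 0.0027073120884205004
now fwd,lat 0.0155 -0.0
shift [ 0.0056 -0.0001 -0.0048] turn [-0.0001  0.0003 -0.0014]
scene 65 [1.32 1.34 1.34 1.35 1.38]
side 84 [1.38 1.39 1.41 1.42 1.44]
```

apply_moves(
  claw=[-1,-1,-1,-1,-1],
  travel=[
    [0,0,0],
    [0,0,0],
    [0,0,0],
    [0,0,0],
    [0,0,0],
  ],
  turn=[
    [0,0,0],
    [0,0,0],
    [0,0,0],
    [0,0,0],
    [0,0,0],
  ],
)

```text
t: 8.78
tcp_pos: [0.5061, -0.1479, 0.1257]
tool_rot: [0.158, 0.987, -0.0, 0.0]
force: [0.3, 0.4, -0.2]
finger_gap: 0.0
gripper_force: 0.0
```

```bash
python3 b.py
```

```text
t 8.78 tcp [ 0.5061 -0.1479  0.1257] F [ 0.31  0.43 -0.19] gap 0.0002900553813794088
now fwd,lat 0.0146 -0.0002
shift [ 0.0068 -0.0003 -0.0054] turn [-0.      0.0001 -0.0014]
scene 70 [2.25 2.27 2.28 2.29 2.31]
side 93 [2.27 2.29 2.3  2.3  2.32]
```

The bail snapped to about 2.29 (home is 2.31). I'll make sure with a gentle press on the crossbar from above.

apply_moves(
  claw=[-1,-1,-1,-1,-1],
  travel=[
    [0,0,-0.02],
    [0.03,0,-0.02],
    [0.06,0,-0.02],
    [0.076,0,0],
    [0.076,0,0.02],
  ],
  turn=[
    [0,0,0],
    [0,0,0],
    [0,0,0],
    [0,0,0],
    [0,0,0],
  ],
)

```text
t: 9.3
tcp_pos: [0.445, -0.1272, 0.1101]
tool_rot: [0.158, 0.987, 0.0, -0.001]
force: [-0.4, -0.2, -0.1]
finger_gap: 0.003
gripper_force: 0.0
```

```bash
python3 -c "
from h import *
to(.076,.087)"
```

```text
t 9.3 tcp [ 0.445  -0.1272  0.1101] F [-0.37 -0.18 -0.05] gap 0.002964193184699356
now fwd,lat 0.0791 -0.0011
shift [-0.0039 -0.0013  0.0288] turn [ 0.0001 -0.0007 -0.0014]
```

apply_moves(
  claw=[-1,-1,-1,-1,-1],
  travel=[
    [-0.003,0,0.01],
    [-0.003,0,0.02],
    [-0.003,0,0.025],
    [-0.003,0,0.027],
    [-0.003,0,0.027],
  ],
  turn=[
    [0,0,0],
    [0,0,0],
    [0,0,0],
    [0,0,0],
    [0,0,0],
  ],
)

```text
t: 9.72
tcp_pos: [0.4509, -0.1299, 0.0882]
tool_rot: [0.158, 0.987, -0.0, 0.0]
force: [-0.6, -0.2, -0.6]
finger_gap: 0.001
gripper_force: 0.1
```

apply_moves(
  claw=[-1,-1,-1,-1],
  travel=[
    [0,0,0.001],
    [0,0,0.002],
    [0,0,0.002],
    [0,0,0.002],
  ],
  turn=[
    [0,0,0],
    [0,0,0],
    [0,0,0],
    [0,0,0],
  ],
)

```text
t: 10.05
tcp_pos: [0.4509, -0.1299, 0.0877]
tool_rot: [0.158, 0.987, -0.0, 0.001]
force: [-0.9, -0.1, 9.2]
finger_gap: 0.001
gripper_force: 4.5
```

The tip stopped at z = 0.088 with 9 N, which is exactly where the home crossbar's top should be. Next I retreat and check.

apply_moves(
  claw=[-1,-1,-1,-1,-1],
  travel=[
    [0,0,-0.02],
    [0,0,-0.06],
    [0,0,-0.11],
    [0,0,-0.16],
    [0,0,-0.18],
  ],
  turn=[
    [0,0,0],
    [0,0,0],
    [0,0,0],
    [0,0,0],
    [0,0,0],
  ],
)

```text
t: 10.47
tcp_pos: [0.4527, -0.1307, 0.2355]
tool_rot: [0.158, 0.987, -0.002, 0.004]
force: [0.6, -0.8, -0.5]
finger_gap: 0.002
gripper_force: 0.0
```

```bash
python3 b.py; python3 - <<'E'
from h import *
import cv2
L=[]
for n,(x0,y0,x1,y1) in (('scene',(180,130,420,320)),('side',(200,100,350,300))):
    q=dict(np.load(n+'.npz'))['pixels'][y0:y1,x0:x1,::-1];L.append(cv2.resize(q,(int(q.shape[1]*500/q.shape[0]*.7),350)))
cv2.imwrite('pics/end.png',np.hstack(L))
E
```

```text
t 10.47 tcp [ 0.4527 -0.1307  0.2355] F [ 0.62 -0.76 -0.47] gap 0.0019181978540903936
now fwd,lat 0.0707 -0.0001
shift [-0.0621  0.0004  0.1325] turn [-0.0006  0.0029 -0.0013]
scene 83 [2.26 2.28 2.29 2.3  2.31]
side 94 [2.28 2.29 2.3  2.31 2.32]
```

View pics/end.png

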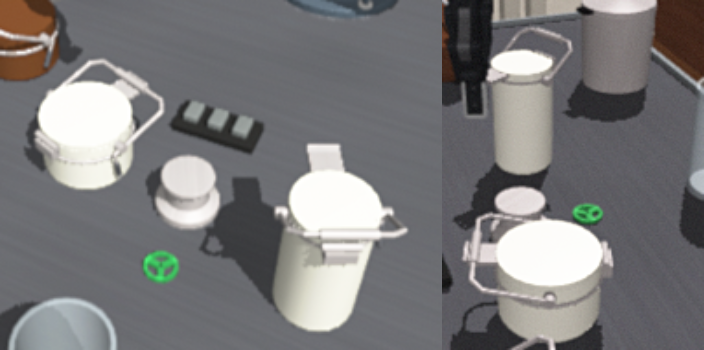

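The squat canister is shut with its bail on the tongue (left (130,85), right (475,250)). The tall bail is still back (left (400,232), right (560,50)). I'll hand it in.

```bash
python3 -c "
from station import manip
print(manip.sign_off())"
```

```text
the job is handed in; nothing more can be done
None
```

The squat white canister's lid was pushed flat first, then its bail was swung over and reads home on the tongue (about 2.3 rad against 2.31). The tall canister's bail is still back, and the job was handed in at about 10.5 s; the first bail push jammed on the gripper's linkage at about 33 N and I backed off, with no verdict returned.

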